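# Seat two flanged hubs on the spigot fixture

### The arm

A 7-joint arm with a two-finger parallel gripper is mounted at the origin on the work surface. World frame = base frame: x ahead of the robot, y to its left, z up, the work surface at z = 0. Lengths are in m, angles in rad, forces in N, time in s.
With the tool pointing down it reaches from about 0.4 to 0.85 m from the base axis. Payload 10.4 kg.
Tool frame: the origin (TCP) lies on the mounting face of the last link; the fingertips stand r.tips_ahead ahead of it and the grasp point (between the pads) lies 164 mm ahead of it (r.tips_ahead is the distance from the TCP to the fingertips, in m); z points along the fingers, y is the line along which they close (so a half turn about z gives the same grasp; the last joint's range is limited). The gripper opens to 87 mm and grips with 3 to 60 N. Pads are 19 mm wide; open, the fingers measure 117 mm over their backs; the gripper's body (75 mm by 190 mm) begins 51 mm behind the grasp point.
Start: joints at [-1.228, 0.332, -0.065, 1.46, 0.022, 1.35, -0.088], TCP at [0.224, 0.584, 0.405] pointing down, gripper open.
Joint ranges: [-2.6, 2.6], [-0.5, 2.12], [-1.47, 1.34], [0.16, 2.42], [-1.27, 4.41], [0.06, 2.06], [-2.6, 2.6]. Speed limits (rad/s): [2.22, 2.22, 2.79, 2.79, 3.14, 3.14, 3.14].

### API

Orientations are given as a unit quaternion [x, y, z, w].
In Python, from bench import telemetry, imaging, job, r gives the robot as it stands.
- The arm moves only by the tool move_arm, never from a script. Its argument "steps" is a list of rows, each an object of numbers: "dx", "dy", "dz": the shift along the tool's x, y, z in cm; "spin": the turn about the tool's z in rad. In form: [{"dx": .., "dy": .., "dz": .., "spin": ..}, ...]. A call has 1 to 12 rows; each row shifts and turns the commanded pose from where the row before left it, along the tool's axes as they then stand; what a row does not reach is not made up. A row lasts 1/10 s, in which the tool goes at most 50 mm and 8.59 degrees, less where a joint would pass 70% of its speed; a pose out of reach is approached as far as the arm can. A call with a gripper value outside its range is refused whole. "claw" is the finger opening in cm, from 0 to 8.7, set as the call begins (left out, the last holds). The fingers move at their own pace and stop on an object; "squeeze" is the grip in N (left out, the last holds). Time passes only in rows, so rows that do not move let the fingers close. It gives the time, the measured TCP pose, the force, the opening and the grip force at its end, in the units of the state.
- telemetry.read_state(): the state, without advancing time (a new reading comes with each control period).
- imaging.camera(name): name is "side" or "top"; returns a dict with "img" (400x640x3 uint8, red, green, blue), "camera_matrix" (3x3 intrinsics, pixels), "D" ([k1, k2, p1, p2, k3] as OpenCV has them; the pictures are not rectified), "R" (3x3) and "t" (3): a world point X has camera coordinates R X + t. Camera axes: x right, y down, z forward; pixel columns grow to the right and rows downward; lengths in m; the calibration is good to about 2 mm. A picture is of the moment at which its call begins. There is no depth.
- job.close_job(): hands the job in; it is judged then, once.
The state is a dict: "time": time; "joint_positions": joint angles; "joint_vel": joint speeds; "joint_torque": joint torques, N m; "ee_pos": TCP position; "eef_rot": TCP orientation; "ft_force": force on the tool from outside, world axes, zero at the start; "torque": the same for the moment, N m; "width": finger opening in m; "grip_force": force on a finger pad.
Only numpy, scipy, OpenCV 4.12 (cv2) and the standard library are available. Lean on these libraries where they do the work, as an engineer would, in place of code of your own. Each camera call takes 0.05 s, during which the arm holds its last target. There are 200 camera calls.

### The job

Stack the two flanged steel hubs on the upright centring spigot, each with its flange down and its boss up: the broad-flanged hub first, fully home on the round base, then the narrow-flanged hub on top of it, resting squarely on the first hub's boss. Lower each one on gently rather than dropping it, and let go. Leave the plain brass drill sleeve, which has no flange, standing where it is.

Things in the scene. Friction and masses are not known exactly. Their poses are not given: they have to be found in the camera images.
- broad_hub_center (a point): Centre (half-way up, on the axis) of the broad-flanged steel hub: a round flange 96 mm in diameter and 10 mm thick, lying flat on the ledge, with a round boss 50 mm in diameter standing 30 mm above it; 40 mm tall in all, about 0.65 kg, through bore 38 mm. z is its axis and points from flange to boss; this point is 20 mm above its underside. Loose; grip it by the boss from above.
- narrow_hub_center (a point): Centre (half-way up, on the axis) of the narrow-flanged steel hub: like the other but with a flange only 70 mm in diameter; flange 10 mm thick, boss 50 mm in diameter and 30 mm tall, 40 mm tall in all, about 0.4 kg, through bore 38 mm. z points from flange to boss; this point is 20 mm above its underside. Loose; it starts flange down on the ledge.
- spigot_foot (a point): Foot of the spigot: the point on the spigot's axis at the level of the upper face of the fixture's base, 20 mm above the ledge. The fixture is a dark steel disc 130 mm in diameter and 20 mm thick, fixed to the ledge; from its middle a bright steel spigot 24 mm in diameter rises 60 mm (top 80 mm above the ledge), straight for 44 mm and then tapering to 10 mm at the tip. z is up. A seated broad hub has its centre 20 mm above this point, the narrow hub on top of it 60 mm above.
- sleeve_center (a point): Centre (half-way up) of the plain brass drill sleeve: a tube 50 mm in outer diameter, 38 mm bore, 40 mm tall, without a flange, standing loose on the ledge among the hubs. A bystander, to be left where it stands. The other loose objects (glass jar 110 mm tall, micrometer, collet wrench) lie farther out, at least 90 mm from any of the listed points.
Mind the look-alikes: they are no part of the job. What is shaped like the part that bears broad_hub_center but pink or red is not meant. Leave any red look-alike of the part that bears narrow_hub_center alone.

How it is judged:
On the way, in this order (a step that is already met when the one before it is completed fails the run):
1. the broad hub is seated on the base around the spigot, flange down, and released (horizontal distance between broad_hub_center and spigot_foot below 0.012 m and z of broad_hub_center in the frame of spigot_foot below 0.025 m and angle between broad_hub_center's own z axis and vertical below 0.17 rad and contact force between the fingers and broad_hub below 0.1 N), for 0.2 s.
2. the narrow hub rests on the broad hub around the spigot, flange down, and is released (horizontal distance between narrow_hub_center and spigot_foot below 0.014 m and z of narrow_hub_center in the frame of spigot_foot between 0.055 and 0.066 m and angle between narrow_hub_center's own z axis and vertical below 0.17 rad and contact force between the fingers and narrow_hub below 0.1 N), for 0.2 s.
At the end, for the whole second after the job is handed in: Both hubs flange down around the spigot, tilted under 10 degrees, at rest: broad hub on the base (centre within 12 mm of the axis, under 25 mm above the base face), narrow hub on it (within 14 mm, 55 to 66 mm up). Sleeve upright within 30 mm of its start (horizontal distance between broad_hub_center and spigot_foot below 0.012 m and z of broad_hub_center in the frame of spigot_foot below 0.025 m and angle between each of broad_hub_center, narrow_hub_center, sleeve_center's own z axis and vertical below 0.17 rad and horizontal distance between narrow_hub_center and spigot_foot below 0.014 m and z of narrow_hub_center in the frame of spigot_foot between 0.055 and 0.066 m and linear speed of each of broad_hub, narrow_hub below 0.02 m/s and distance of sleeve_center from where it was at the start of the episode below 0.03 m); the robot touches nothing.
It fails at once if the broad hub is dropped onto the spigot (faster than 0.6 m/s while around or just above the spigot) (horizontal distance between broad_hub_center and spigot_foot below 0.02 m and z of broad_hub_center in the frame of spigot_foot below 0.085 m and linear speed of broad_hub above 0.6 m/s).
It fails at once if the narrow hub is dropped onto the spigot (faster than 0.6 m/s while around or just above the spigot) (horizontal distance between narrow_hub_center and spigot_foot below 0.02 m and z of narrow_hub_center in the frame of spigot_foot below 0.085 m and linear speed of narrow_hub above 0.6 m/s).
It fails at once if the brass sleeve is pushed more than 30 mm away or knocked over (distance of sleeve_center from where it was at the start of the episode above 0.03 m or angle between sleeve_center's own z axis and vertical above 0.5 rad).
It also fails if it takes over 69 s, if anything falls off the work surface, if the arm or the gripper's body presses on something with over 40 N, if the wrist force passes 120 N, or if a joint passes its speed limit or range.

## Working session

There is one attempt and no reset: what is moved stays moved. The work goes in short steps, Python scripts to look and compute and a tool call to move; the robot and the scene stay as the last step left them, time stands still between calls to the robot, and variables do not carry over. Pictures are saved under pics/ and viewed, at most 12 in all, crops included, and the job is handed in when it is done.

Besides the shell and the picture viewer there is one more tool, called after "Call:" as name(argument=value, ...) on one line, values as JSON. move_arm: Moves the arm, as the interface text tells. Its arguments: {"type":"object","properties":{"steps":{"type":"array","items":{"type":"object","properties":{"dx":{"type":"number"},"dy":{"type":"number"},"dz":{"type":"number"},"spin":{"type":"number"}}}},"claw":{"type":"number"},"squeeze":{"type":"number"}},"required":["steps"]}

```bash
mkdir -p pics
python3 - <<'E'
from bench import telemetry, imaging, job, r
import cv2,pickle
s=telemetry.read_state();print({k:s[k] for k in('time','ee_pos','eef_rot','width')},r.tips_ahead)
for n in('side','top'):
    c=imaging.camera(n);pickle.dump(c,open(n+'0.pkl','wb'));cv2.imwrite(f'pics/{n}0.png',c['img'][...,::-1])
    print(n,c['camera_matrix'],c['D'],c['R'],c['t'])
E
```

```text
{'time': 0.0, 'ee_pos': array([0.22353199, 0.58352814, 0.40393394]), 'eef_rot': array([ 1.81896947e-01,  9.83317336e-01, -7.13360527e-04, -9.50436645e-05]), 'width': 0.08702823743169477} 0.1822
side [[409.36178153   0.         316.86859829]
 [  0.         409.36178153 193.66054824]
 [  0.           0.           1.        ]] [-0.08913571  0.          0.          0.          0.        ] [[-0.99346313 -0.11321558  0.01460268]
 [-0.07918872  0.59137083 -0.80250214]
 [ 0.08222015 -0.79841266 -0.59647052]] [0.6042877  0.09835286 0.70291425]
top [[515.90361455   0.         324.16695973]
 [  0.         515.90361455 206.30811496]
 [  0.           0.           1.        ]] [0.05598503 0.         0.         0.         0.        ] [[ 0.02181445 -0.99975137 -0.00461775]
 [-0.99282556 -0.02111973 -0.11769179]
 [ 0.11756501  0.007152   -0.99303943]] [0.00585846 0.60503044 0.95402514]
```

View pics/side0.png

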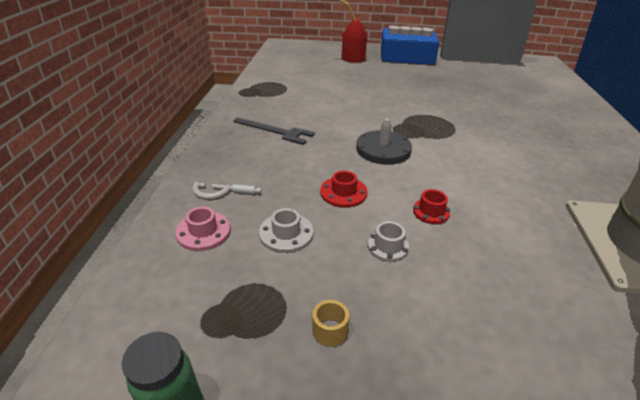

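View pics/top0.png

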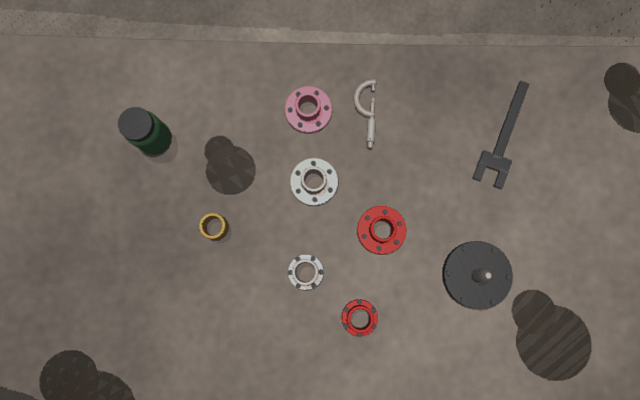

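Side view: grey broad hub at about (286,231), grey narrow hub (389,240), sleeve (331,323), fixture (384,147) with its spigot tip at (386,121). Top view: broad (314,181), narrow (306,272), sleeve (213,226), disc (478,275), tip (488,275). The red and pink ones are decoys.

```bash
cat > h.py <<'E'
import cv2,pickle,numpy as np
def ray(c,uv):
    p=cv2.undistortPoints(np.array([[uv]],float),c['camera_matrix'],np.array(c['D']))[0,0]
    R=np.array(c['R']);d=R.T@np.array([p[0],p[1],1]);return -R.T@np.array(c['t']),d/np.linalg.norm(d)
def plane(c,uv,z):
    o,d=ray(c,uv);return o+d*(z-o[2])/d[2]
def tri(c1,u1,c2,u2):
    o1,d1=ray(c1,u1);o2,d2=ray(c2,u2)
    s=np.linalg.lstsq(np.c_[d1,-d2],o2-o1,rcond=None)[0]
    a,b=o1+s[0]*d1,o2+s[1]*d2;return (a+b)/2,np.linalg.norm(a-b)*1e3
E
python3 - <<'E'
from h import *
rows=[]
for n,cs in(('side',[(286,231),(389,240),(384,142)]),('top',[(314,181),(306,272),(480,275)])):
    c=pickle.load(open(n+'0.pkl','rb'));im=c['img'][...,::-1]
    row=[]
    for u,v in cs:
        k=im[v-38:v+38,u-38:u+38]; row.append(cv2.resize(k,(264,264),interpolation=cv2.INTER_CUBIC))
    rows.append(np.hstack(row))
cv2.imwrite('pics/crops.png',np.vstack(rows))
E
```

```text
(no output)
```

View pics/crops.png

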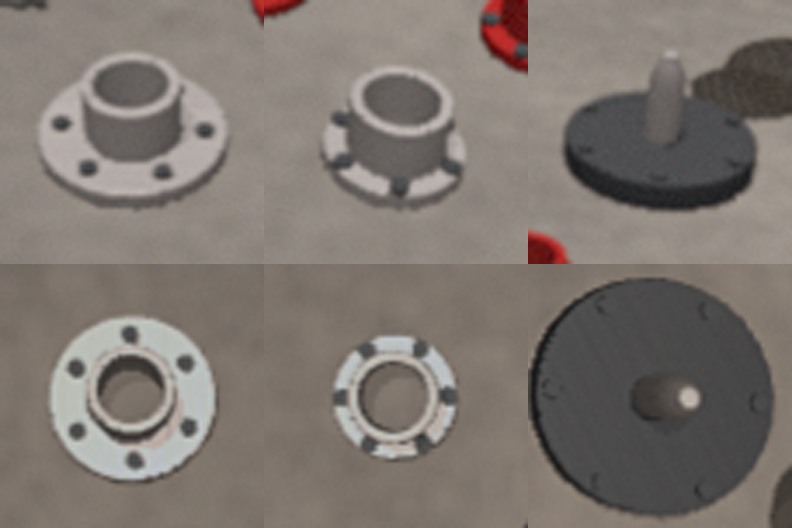

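```bash
cat >> h.py <<'E'
def hole(c,uv,thr,span=38):
    """centre of the dark bore ringed by the bright rim, around seed uv"""
    g=cv2.cvtColor(c['img'],cv2.COLOR_RGB2GRAY);u,v=uv
    k=cv2.resize(g[v-span:v+span,u-span:u+span],None,fx=8,fy=8,interpolation=cv2.INTER_CUBIC)
    m=(k<thr).astype(np.uint8);n,l=cv2.connectedComponents(m)
    mm=(l==l[span*8,span*8]).astype(np.uint8)
    q=max(cv2.findContours(mm,0,1)[0],key=cv2.contourArea)
    e=cv2.fitEllipse(cv2.convexHull(q));f=lambda p:(np.array(p)+.5)/8-.5
    return f(e[0])+[u-span,v-span],np.array(e[1])/8
E
python3 - <<'E'
from h import *
S=pickle.load(open('side0.pkl','rb'));T=pickle.load(open('top0.pkl','rb'))
for nm,a,b in(('broad',(286,216),(314,180)),('narrow',(390,230),(306,272))):
  for thr in (135,145,155):
    p,e=hole(S,a,thr);q,f=hole(T,b,thr+10)
    print(nm,thr,p,e,q,f,*tri(S,p,T,q))
k=264/76
tip=tri(S,(346+(670-528)/k,104+52/k),T,(442+(689-528)/k,237+(398-264)/k));print('tip',tip)
# fixture disc upper face ellipse
for nm,c,z,pt in(('top',T,.02,(442+(655-528)/k,237+(396-264)/k)),('side',S,.02,(346+(660-528)/k,104+140/k))): print(nm,plane(c,pt,z))
g=cv2.cvtColor(T['img'],cv2.COLOR_RGB2GRAY);m=(g<85).astype(np.uint8);n,l,st,ce=cv2.connectedComponentsWithStats(m)
i=l[290,480];q=cv2.findContours((l==i).astype(np.uint8),0,1)[0][0];e=cv2.fitEllipse(cv2.convexHull(q));print(st[i],e,plane(T,e[0],.015))
E
```

```text
broad 135 [285.0318222  216.82008362] [13.55914974 22.25707626] [313.14437103 178.35908127] [20.06374359 20.50025558] [0.6586196  0.04129913 0.0384301 ] 0.8826576034667033
broad 145 [285.0078125  216.81317902] [14.0153532  22.76812172] [313.15500259 178.38302612] [20.34965897 20.86683846] [0.65862036 0.0412806  0.03841969] 0.971930794292404
broad 155 [284.99126434 216.79928589] [14.45247555 23.38715935] [313.13403702 178.36933517] [20.67390442 21.30709457] [0.6586379  0.04131993 0.03848079] 0.9764230213264721
narrow 135 [390.30339432 230.37376022] [14.58262253 23.10128784] [304.62858582 271.66460037] [20.86854935 21.34729958] [0.47988916 0.05294845 0.03822489] 0.31730545993269466
narrow 145 [390.30619431 230.35324478] [14.97439289 23.5190239 ] [304.66655731 271.66906357] [21.19724464 21.63819885] [0.47988136 0.05287749 0.03820867] 0.31558837870521456
narrow 155 [390.2698555  230.35401154] [15.4154768  23.89176178] [304.70848846 271.66839981] [21.46874046 21.97343063] [0.47990657 0.05279901 0.03812995] 0.36189338065205034
tip (array([ 0.48168126, -0.27799398,  0.07971987]), np.float64(1.3733871042966734))
top [ 0.48112629 -0.27796005  0.02      ]
side [ 0.48258895 -0.26784223  0.02      ]
[ 442  241   71   69 3748] ((476.7846984863281, 274.800537109375), (67.61444091796875, 71.29106903076172), 116.45179748535156) [ 0.48137996 -0.2760546   0.015     ]
```

```bash
cat > go.py <<'E'
import sys
from h import *
from bench import telemetry
from scipy.spatial.transform import Rotation as Ro
s=telemetry.read_state();R=Ro.from_quat(s['eef_rot']).as_matrix()
t=np.array([float(a) for a in sys.argv[1:4]])
print('move cm',np.round(100*R.T@(t-s['ee_pos']),2),'at',s['ee_pos'].round(4),'t',s['time'],'w',s['width'],'tilt',R[2].round(4),'j',np.round(s['joint_positions'],2))
E
python3 go.py .6586 .0413 .404
```

```text
move cm [-6.003e+01 -3.507e+01  5.000e-02] at [0.2235 0.5836 0.404 ] t 0.1 w 0.08714676992686324 tilt [-0.     -0.0013 -1.    ] j [-1.23  0.33 -0.06  1.46  0.02  1.35 -0.09]
```

Call:
move_arm(steps=[{"dx":-4,"dy":-2.3},{"dx":-4,"dy":-2.3},{"dx":-4,"dy":-2.3},{"dx":-4,"dy":-2.3},{"dx":-4,"dy":-2.3},{"dx":-4,"dy":-2.3},{"dx":-4,"dy":-2.3},{"dx":-4,"dy":-2.3},{"dx":-4,"dy":-2.3},{"dx":-4,"dy":-2.3},{"dx":-4,"dy":-2.3},{"dx":-4,"dy":-2.3}], claw=8.7, squeeze=30)

```text
$.steps[0]: bad value
```

```bash
python3 go.py .6586 .0413 .270
```

```text
move cm [-60.02 -35.06  13.45] at [0.2235 0.5836 0.404 ] t 0.1 w 0.08714676992686324 tilt [-0.     -0.0013 -1.    ] j [-1.23  0.33 -0.06  1.46  0.02  1.35 -0.09]
```

Call:
move_arm(steps=[{"dx":-4,"dy":-2.3,"dz":0,"spin":0},{"dx":-4,"dy":-2.3,"dz":0,"spin":0},{"dx":-4,"dy":-2.3,"dz":0,"spin":0},{"dx":-4,"dy":-2.3,"dz":0,"spin":0},{"dx":-4,"dy":-2.3,"dz":0,"spin":0},{"dx":-4,"dy":-2.3,"dz":0,"spin":0},{"dx":-4,"dy":-2.3,"dz":0,"spin":0},{"dx":-4,"dy":-2.3,"dz":0,"spin":0},{"dx":-4,"dy":-2.3,"dz":0,"spin":0},{"dx":-4,"dy":-2.3,"dz":0,"spin":0},{"dx":-4,"dy":-2.3,"dz":0,"spin":0},{"dx":-4,"dy":-2.3,"dz":0,"spin":0}], claw=8.7, squeeze=30)

```text
time: 1.3
ee_pos: [0.5739, 0.1526, 0.4046]
eef_rot: [0.182, 0.983, -0.0, -0.0]
ft_force: [0.1, 0.2, 0.2]
width: 0.087
grip_force: 0.0
```

```bash
python3 go.py .6586 .0413 .270
```

```text
move cm [-11.9   -7.37  13.45] at [0.5739 0.1526 0.4046] t 1.3 w 0.08697625740977306 tilt [ 3.e-04 -1.e-04 -1.e+00] j [-0.58  0.26  0.3   1.56 -0.08  1.33  0.93]
```

Call:
move_arm(steps=[{"dx":-3,"dy":-1.9,"dz":1.5,"spin":0},{"dx":-3,"dy":-1.9,"dz":3,"spin":0},{"dx":-3,"dy":-1.8,"dz":3,"spin":0},{"dx":-2.9,"dy":-1.8,"dz":3,"spin":0},{"dx":0,"dy":0,"dz":2.9,"spin":0},{"dx":0,"dy":0,"dz":0,"spin":0},{"dx":0,"dy":0,"dz":0,"spin":0}])

```text
time: 2.0
ee_pos: [0.6576, 0.0433, 0.2709]
eef_rot: [0.181, 0.983, 0.0, -0.001]
ft_force: [0.2, -0.4, -0.0]
width: 0.0872
grip_force: 0.0
```

```bash
python3 go.py .6586 .0413 .197
python3 - <<'E'
from h import *
from bench import imaging
for n in('side','top'):
    c=imaging.camera(n);pickle.dump(c,open(n+'1.pkl','wb'));cv2.imwrite(f'pics/{n}1.png',c['img'][...,::-1])
a=cv2.imread('pics/side1.png')[100:300,150:450];b=cv2.imread('pics/top1.png')[80:280,170:470]
cv2.imwrite('pics/m1.png',cv2.resize(np.vstack([a,b]),None,fx=1.4,fy=1.4))
E
```

```text
move cm [-0.18 -0.15  7.39] at [0.6576 0.0433 0.2709] t 2.0 w 0.08716663372908827 tilt [ 0.0012 -0.     -1.    ] j [-0.38  0.52  0.33  1.53 -0.18  1.13  1.19]
```

View pics/m1.png

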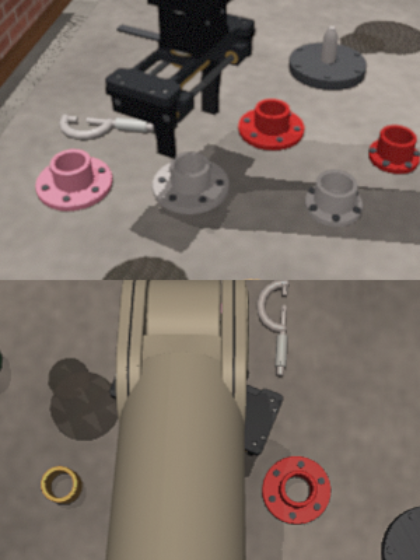

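The open gripper hovers above the broad hub in the side view, with the fingers at crop (165,135) and (210,95) and the hub at (190,180). The top view is blocked by the arm. Descending.

Call:
move_arm(steps=[{"dx":-0.2,"dy":-0.15,"dz":2,"spin":0},{"dx":0,"dy":0,"dz":2,"spin":0},{"dx":0,"dy":0,"dz":1.5,"spin":0},{"dx":0,"dy":0,"dz":1,"spin":0},{"dx":0,"dy":0,"dz":0.5,"spin":0},{"dx":0,"dy":0,"dz":0.4,"spin":0},{"dx":0,"dy":0,"dz":0,"spin":0},{"dx":0,"dy":0,"dz":0,"spin":0}])

```text
time: 2.9
ee_pos: [0.6593, 0.0405, 0.1973]
eef_rot: [0.182, 0.983, 0.0, 0.0]
ft_force: [0.7, -0.4, -0.3]
width: 0.0867
grip_force: 0.0
```

```bash
python3 go.py .6586 .0413 .197
python3 - <<'E'
from h import *
from bench import imaging
c=imaging.camera('side')
cv2.imwrite('pics/m2.png',cv2.resize(c['img'][120:280,200:400,::-1],None,fx=3,fy=3))
E
```

```text
move cm [0.1  0.05 0.03] at [0.6593 0.0405 0.1973] t 2.9 w 0.08667070850738506 tilt [-7.e-04  5.e-04 -1.e+00] j [-0.36  0.6   0.31  1.58 -0.21  1.    1.22]
```

View pics/m2.png

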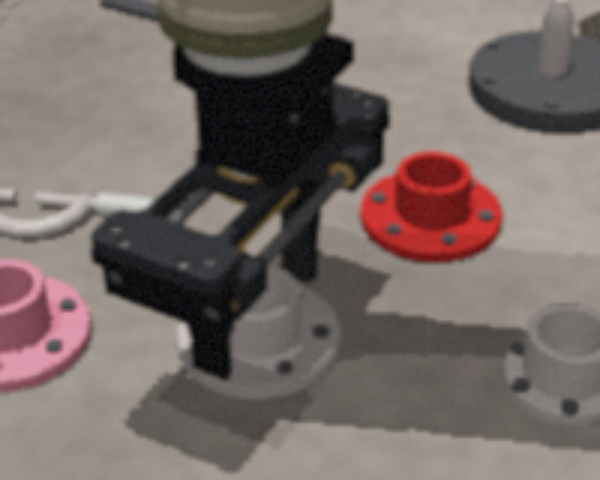

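The fingers straddle the boss: near one at crop (212,345), far one at (300,250), both clear of the flange. Closing.

Call:
move_arm(steps=[{"dx":0,"dy":0,"dz":0,"spin":0},{"dx":0,"dy":0,"dz":0,"spin":0},{"dx":0,"dy":0,"dz":0,"spin":0},{"dx":0,"dy":0,"dz":0,"spin":0},{"dx":0,"dy":0,"dz":0,"spin":0},{"dx":0,"dy":0,"dz":0,"spin":0},{"dx":0,"dy":0,"dz":0,"spin":0},{"dx":0,"dy":0,"dz":0,"spin":0}], claw=4, squeeze=40)

```text
time: 3.75
ee_pos: [0.6591, 0.0408, 0.1968]
eef_rot: [0.182, 0.983, 0.0, 0.0]
ft_force: [0.8, 3.0, -0.8]
width: 0.0493
grip_force: 40.0
```

Call:
move_arm(steps=[{"dx":0,"dy":0,"dz":-0.5,"spin":0},{"dx":0,"dy":0,"dz":-1.5,"spin":0},{"dx":0,"dy":0,"dz":-2,"spin":0},{"dx":0,"dy":0,"dz":-3,"spin":0},{"dx":0,"dy":0,"dz":-3,"spin":0},{"dx":0,"dy":0,"dz":-2,"spin":0},{"dx":0,"dy":0,"dz":0,"spin":0}])

```text
time: 4.45
ee_pos: [0.6597, 0.0398, 0.3209]
eef_rot: [0.182, 0.983, 0.001, 0.003]
ft_force: [0.7, -0.5, -5.3]
width: 0.0493
grip_force: 40.0
```

```bash
python3 go.py .4815 -.278 .317
python3 - <<'E'
from h import *
from bench import imaging
c=imaging.camera('side')
cv2.imwrite('pics/m3.png',cv2.resize(c['img'][60:280,180:460,::-1],None,fx=2,fy=2))
E
```

```text
move cm [  5.25 -36.06   0.27] at [0.6597 0.0398 0.3209] t 4.45 w 0.04926134430417125 tilt [-0.005   0.0026 -1.    ] j [-0.38  0.47  0.34  1.48 -0.17  1.21  1.19]
```

View pics/m3.png

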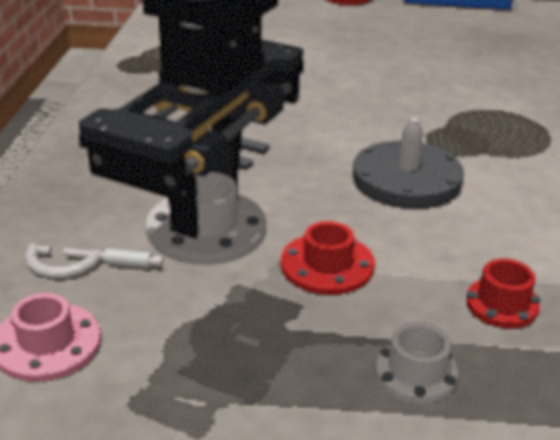

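The hub is held level and lifted, with a width of 49 mm. Carrying it over to the spigot.

Call:
move_arm(steps=[{"dx":0.4,"dy":-2,"dz":0,"spin":0},{"dx":0.5,"dy":-3.5,"dz":0,"spin":0},{"dx":0.5,"dy":-4,"dz":0,"spin":0},{"dx":0.6,"dy":-4,"dz":0,"spin":0},{"dx":0.6,"dy":-4,"dz":0,"spin":0},{"dx":0.6,"dy":-4,"dz":0,"spin":0},{"dx":0.6,"dy":-4,"dz":0,"spin":0},{"dx":0.5,"dy":-4,"dz":0,"spin":0},{"dx":0.5,"dy":-3.5,"dz":0,"spin":0},{"dx":0.4,"dy":-2,"dz":0,"spin":0},{"dx":0,"dy":-1,"dz":0,"spin":0},{"dx":0,"dy":0,"dz":0,"spin":0}])

```text
time: 5.7
ee_pos: [0.481, -0.2779, 0.3158]
eef_rot: [0.183, 0.983, -0.0, -0.001]
ft_force: [0.4, -0.2, -5.6]
width: 0.0494
grip_force: 40.0
```

Call:
move_arm(steps=[{"dx":0,"dy":0,"dz":0.3,"spin":0},{"dx":0,"dy":0,"dz":0,"spin":0},{"dx":0,"dy":0,"dz":0,"spin":0}])

```text
time: 6.0
ee_pos: [0.4824, -0.2759, 0.3133]
eef_rot: [0.181, 0.984, 0.0, -0.0]
ft_force: [-0.5, -0.2, -5.4]
width: 0.0497
grip_force: 40.0
```

```bash
python3 go.py .4815 -.278 .277
python3 - <<'E'
from h import *
from bench import imaging
o=[]
for n,(v,u) in(('side',(20,280)),('top',(175,380))):
    c=imaging.camera(n);pickle.dump(c,open(n+'4.pkl','wb'))
    o.append(c['img'][v:v+200,u:u+200,::-1])
cv2.imwrite('pics/m4.png',cv2.resize(np.hstack(o),None,fx=2,fy=2))
E
```

```text
move cm [ 0.01 -0.23  3.63] at [ 0.4824 -0.2759  0.3133] t 6.0 w 0.049685939362117904 tilt [ 7.e-04  3.e-04 -1.e+00] j [ 0.    0.27  0.51  1.79 -0.14  1.13  1.76]
```

View pics/m4.png

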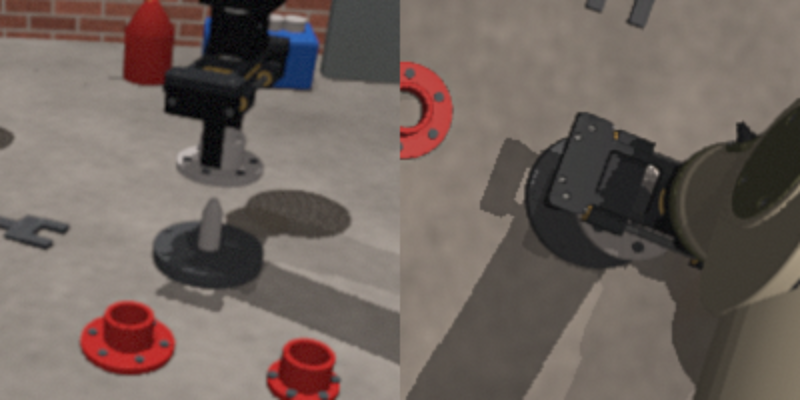

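Run:
```python
from h import *
S=pickle.load(open('side0.pkl','rb'));T=pickle.load(open('top0.pkl','rb'))
pr=lambda c,X:cv2.projectPoints(np.array([X],float),cv2.Rodrigues(np.array(c['R']))[0],np.array(c['t']),c['camera_matrix'],np.array(c['D']))[0].ravel().round(1)
for X in((.4815,-.278,.02),(.4815,-.278,.08),(.4824,-.2759,.1263),(.4815,-.278,.1263)):print(X,pr(S,X),pr(T,X))
# disc silhouettes, side: extreme columns give the axis column
g=cv2.cvtColor(S['img'],cv2.COLOR_RGB2GRAY);m=(g<85).astype(np.uint8);n,l,st,ce=cv2.connectedComponentsWithStats(m);print(st[l[150,375]])
S4=pickle.load(open('side4.pkl','rb'));g=cv2.cvtColor(S4['img'],cv2.COLOR_RGB2GRAY)
print(g[104,362:418]);print(g[88:118,405-2])
```

```text
(0.4815, -0.278, 0.02) [384.4 142.2] [478.6 274.8]
(0.4815, -0.278, 0.08) [387.3 118.9] [488.4 275.3]
(0.4824, -0.2759, 0.1263) [389.2 100.1] [495.7 275.2]
(0.4815, -0.278, 0.1263) [389.6  99.8] [497.  275.7]
[ 356  115   99   50 2450]
[143 142 144 144 148 143 111  87  91  98  92  90  90  89  93  92  91  89
  82  63  52  58  64  69  68  61  58  55  72  95  97  96  96  94  91  90
  84  91 102 106  99  90  90  92  87  90  93 106 104 117 138 149 150 150
 145 144]
[128 123 122 125 131 135 133 110  90  89  89  92  89  87  91  93  90  87
  85  88  90  94  94  90 111 137 146 144 144 146]
```

Call:
move_arm(steps=[{"dx":0,"dy":-0.2,"dz":1,"spin":0},{"dx":0,"dy":0,"dz":1,"spin":0},{"dx":0,"dy":0,"dz":1,"spin":0},{"dx":0,"dy":0,"dz":1,"spin":0},{"dx":0,"dy":0,"dz":1,"spin":0},{"dx":0,"dy":0,"dz":0,"spin":0}])

```text
time: 6.7
ee_pos: [0.4805, -0.2786, 0.2619]
eef_rot: [0.182, 0.983, 0.0, -0.001]
ft_force: [-0.5, 0.1, -6.4]
width: 0.0494
grip_force: 40.0
```

```bash
python3 go.py .4815 -.278 .219; python3 -c "
from bench import telemetry as t;s=t.read_state();print(s['ft_force'],s['torque'])"
```

```text
move cm [-0.08  0.09  4.29] at [ 0.4805 -0.2786  0.2619] t 6.7 w 0.049389107101317206 tilt [ 0.0029 -0.     -1.    ] j [ 0.02  0.33  0.49  1.83 -0.18  1.03  1.79]
[-0.54201368  0.13257048 -6.36025094] [0.04057499 0.01212509 0.07234802]
```

Free around the spigot tip. Continuing slowly to the base.

Call:
move_arm(steps=[{"dx":0,"dy":0,"dz":0.8,"spin":0},{"dx":0,"dy":0,"dz":0.8,"spin":0},{"dx":0,"dy":0,"dz":0.8,"spin":0},{"dx":0,"dy":0,"dz":0.8,"spin":0},{"dx":0,"dy":0,"dz":0.5,"spin":0},{"dx":0,"dy":0,"dz":0.4,"spin":0},{"dx":0,"dy":0,"dz":0.2,"spin":0},{"dx":0,"dy":0,"dz":0,"spin":0},{"dx":0,"dy":0,"dz":0,"spin":0}])

```text
time: 7.6
ee_pos: [0.4811, -0.2791, 0.221]
eef_rot: [0.182, 0.983, -0.0, 0.0]
ft_force: [-0.0, 0.3, -7.0]
width: 0.0497
grip_force: 40.0
```

Call:
move_arm(steps=[{"dx":0,"dy":0.1,"dz":0.2,"spin":0},{"dx":0,"dy":0,"dz":0.1,"spin":0},{"dx":0,"dy":0,"dz":0,"spin":0},{"dx":0,"dy":0,"dz":0,"spin":0}])

```text
time: 8.0
ee_pos: [0.4814, -0.2781, 0.2177]
eef_rot: [0.182, 0.983, 0.0, 0.0]
ft_force: [-0.1, -0.8, -5.9]
width: 0.0499
grip_force: 40.0
```

Call:
move_arm(steps=[{"dx":0,"dy":0,"dz":0.1,"spin":0},{"dx":0,"dy":0,"dz":0.1,"spin":0},{"dx":0,"dy":0,"dz":0,"spin":0},{"dx":0,"dy":0,"dz":0,"spin":0}])

```text
time: 8.4
ee_pos: [0.4814, -0.2782, 0.2166]
eef_rot: [0.182, 0.983, 0.0, 0.0]
ft_force: [-4.9, 2.9, 6.9]
width: 0.0497
grip_force: 40.0
```

Contact is felt at z = 0.2166 (0.2166 - 0.197 ≈ the 20 mm base). Releasing and rising.

Call:
move_arm(steps=[{"dx":0,"dy":0,"dz":0,"spin":0},{"dx":0,"dy":0,"dz":0,"spin":0},{"dx":0,"dy":0,"dz":0,"spin":0},{"dx":0,"dy":0,"dz":0,"spin":0},{"dx":0,"dy":0,"dz":0,"spin":0},{"dx":0,"dy":0,"dz":0,"spin":0},{"dx":0,"dy":0,"dz":0,"spin":0},{"dx":0,"dy":0,"dz":0,"spin":0}], claw=8.7)

```text
time: 9.2
ee_pos: [0.4814, -0.2781, 0.2157]
eef_rot: [0.182, 0.983, 0.0, -0.0]
ft_force: [0.8, 0.4, 0.4]
width: 0.0866
grip_force: 0.0
```

Call:
move_arm(steps=[{"dx":0,"dy":0,"dz":-1,"spin":0},{"dx":0,"dy":0,"dz":-2,"spin":0},{"dx":0,"dy":0,"dz":-3,"spin":0},{"dx":0,"dy":0,"dz":-3,"spin":0},{"dx":0,"dy":0,"dz":-2,"spin":0},{"dx":0,"dy":0,"dz":0,"spin":0}])

```text
time: 9.8
ee_pos: [0.4819, -0.2787, 0.3294]
eef_rot: [0.182, 0.983, -0.0, 0.003]
ft_force: [0.2, -0.3, 0.3]
width: 0.0869
grip_force: 0.0
```

```bash
python3 go.py .4799 .0529 .317
python3 - <<'E'
from h import *
from bench import imaging
o=[]
for n,(v,u) in(('side',(60,310)),('top',(200,380))):
    c=imaging.camera(n);pickle.dump(c,open(n+'5.pkl','wb'))
    o.append(c['img'][v:v+150,u:u+150,::-1])
cv2.imwrite('pics/m5.png',cv2.resize(np.hstack(o),None,fx=2.6,fy=2.6))
E
```

```text
move cm [12.07 30.89  1.19] at [ 0.4819 -0.2787  0.3294] t 9.8 w 0.08693923625495023 tilt [-5.6e-03  4.0e-04 -1.0e+00] j [-0.    0.25  0.51  1.77 -0.13  1.15  1.76]
```

View pics/m5.png

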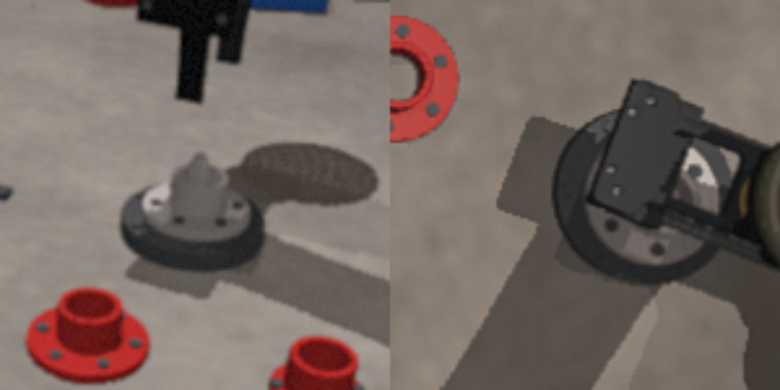

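The broad hub sits flat and concentric on the base: boss at crop (200,190), spigot tip showing above it. Now the narrow hub.

Call:
move_arm(steps=[{"dx":0.6,"dy":1.5,"dz":0,"spin":0},{"dx":1.2,"dy":3,"dz":0,"spin":0},{"dx":1.5,"dy":4,"dz":0,"spin":0},{"dx":1.5,"dy":4,"dz":0,"spin":0},{"dx":1.5,"dy":4,"dz":0,"spin":0},{"dx":1.5,"dy":4,"dz":0,"spin":0},{"dx":1.5,"dy":4,"dz":1,"spin":0},{"dx":1.5,"dy":3.5,"dz":2,"spin":0},{"dx":0.8,"dy":2,"dz":2,"spin":0},{"dx":0.5,"dy":0.9,"dz":0.5,"spin":0},{"dx":0,"dy":0,"dz":0,"spin":0},{"dx":0,"dy":0,"dz":0,"spin":0}])

```text
time: 11.1
ee_pos: [0.4792, 0.0525, 0.2712]
eef_rot: [0.183, 0.983, -0.0, 0.0]
ft_force: [-0.1, -0.7, -0.6]
width: 0.0869
grip_force: 0.0
```

```bash
python3 go.py .4799 .0529 .197
```

```text
move cm [-0.05  0.07  7.42] at [0.4792 0.0525 0.2712] t 11.1 w 0.08685550913384729 tilt [-4.e-04 -4.e-04 -1.e+00] j [-0.43  0.14  0.25  2.   -0.04  1.01  1.04]
```

Call:
move_arm(steps=[{"dx":0,"dy":0,"dz":2,"spin":0},{"dx":0,"dy":0,"dz":2,"spin":0},{"dx":0,"dy":0,"dz":1.5,"spin":0},{"dx":0,"dy":0,"dz":1,"spin":0},{"dx":0,"dy":0,"dz":0.5,"spin":0},{"dx":0,"dy":0,"dz":0.4,"spin":0},{"dx":0,"dy":0,"dz":0,"spin":0},{"dx":0,"dy":0,"dz":0,"spin":0}])

```text
time: 11.9
ee_pos: [0.4792, 0.0537, 0.1972]
eef_rot: [0.182, 0.983, 0.0, 0.0]
ft_force: [0.9, 0.3, 0.1]
width: 0.0871
grip_force: 0.0
```

```bash
python3 go.py .4799 .0529 .197
python3 - <<'E'
from h import *
from bench import imaging
c=imaging.camera('side')
cv2.imwrite('pics/m6.png',cv2.resize(c['img'][120:280,310:510,::-1],None,fx=3,fy=3))
E
```

```text
move cm [-0.1  -0.05  0.02] at [0.4792 0.0537 0.1972] t 11.9 w 0.08713549118861179 tilt [-6.e-04  5.e-04 -1.e+00] j [-0.42  0.26  0.24  2.05 -0.08  0.84  1.07]
```

View pics/m6.png

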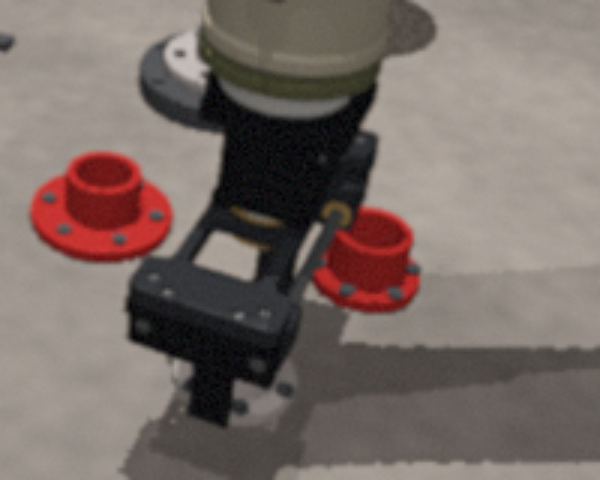

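The near finger, at crop (210,395), stands before the narrow hub's boss, clear of the red parts. Closing and lifting.

Call:
move_arm(steps=[{"dx":0,"dy":0,"dz":0,"spin":0},{"dx":0,"dy":0,"dz":0,"spin":0},{"dx":0,"dy":0,"dz":0,"spin":0},{"dx":0,"dy":0,"dz":0,"spin":0},{"dx":0,"dy":0,"dz":0,"spin":0},{"dx":0,"dy":0,"dz":0,"spin":0},{"dx":0,"dy":0,"dz":0,"spin":0},{"dx":0,"dy":0,"dz":0,"spin":0}], claw=4, squeeze=40)

```text
time: 12.75
ee_pos: [0.4789, 0.0539, 0.1967]
eef_rot: [0.182, 0.983, 0.0, 0.0]
ft_force: [0.7, 0.7, -1.3]
width: 0.0487
grip_force: 40.0
```

Call:
move_arm(steps=[{"dx":0,"dy":0,"dz":-0.5,"spin":0},{"dx":0,"dy":0,"dz":-1.5,"spin":0},{"dx":0,"dy":0,"dz":-2,"spin":0},{"dx":0,"dy":0,"dz":-3,"spin":0},{"dx":0,"dy":0,"dz":-3,"spin":0},{"dx":0,"dy":0,"dz":-2.5,"spin":0},{"dx":0,"dy":0,"dz":-1,"spin":0},{"dx":0,"dy":0,"dz":0,"spin":0}])

```text
time: 13.55
ee_pos: [0.479, 0.0537, 0.3325]
eef_rot: [0.182, 0.983, 0.0, 0.001]
ft_force: [0.4, 0.3, -5.3]
width: 0.0492
grip_force: 40.0
```

```bash
python3 go.py .4815 -.278 .327
```

```text
move cm [-12.1  -30.88   0.53] at [0.479  0.0537 0.3325] t 13.55 w 0.04916613075352905 tilt [-0.0013  0.0011 -1.    ] j [-0.44  0.07  0.25  1.94 -0.02  1.14  1.02]
```

Call:
move_arm(steps=[{"dx":-0.6,"dy":-1.5,"dz":0,"spin":0},{"dx":-1.2,"dy":-3,"dz":0,"spin":0},{"dx":-1.5,"dy":-4,"dz":0,"spin":0},{"dx":-1.6,"dy":-4,"dz":0,"spin":0},{"dx":-1.6,"dy":-4,"dz":0,"spin":0},{"dx":-1.6,"dy":-4,"dz":0,"spin":0},{"dx":-1.5,"dy":-4,"dz":0,"spin":0},{"dx":-1.2,"dy":-3.4,"dz":0,"spin":0},{"dx":-0.8,"dy":-2,"dz":0,"spin":0},{"dx":-0.5,"dy":-1,"dz":0,"spin":0},{"dx":0,"dy":0,"dz":0,"spin":0},{"dx":0,"dy":0,"dz":0,"spin":0}])

```text
time: 14.75
ee_pos: [0.4816, -0.2767, 0.3307]
eef_rot: [0.181, 0.983, 0.0, -0.001]
ft_force: [0.8, 0.6, -4.9]
width: 0.0487
grip_force: 40.0
```

```bash
python3 go.py .4815 -.278 .257
python3 - <<'E'
from h import *
from bench import imaging
o=[]
for n,(v,u) in(('side',(20,310)),('top',(200,380))):
    c=imaging.camera(n);pickle.dump(c,open(n+'7.pkl','wb'))
    o.append(c['img'][v:v+150,u:u+150,::-1])
cv2.imwrite('pics/m7.png',cv2.resize(np.hstack(o),None,fx=2.6,fy=2.6))
E
```

```text
move cm [-0.05 -0.13  7.37] at [ 0.4816 -0.2767  0.3307] t 14.75 w 0.04874606947107564 tilt [ 1.8e-03  5.0e-04 -1.0e+00] j [-0.02  0.25  0.54  1.77 -0.14  1.16  1.76]
```

View pics/m7.png

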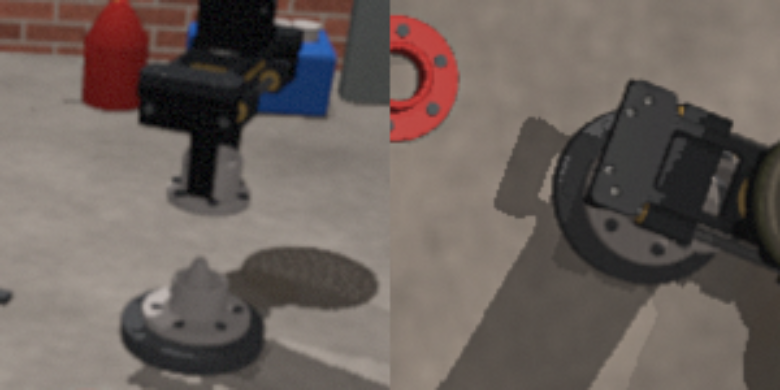

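The narrow hub is held level above the tip: flange at crop (208,195), tip at (202,262). Lowering it.

Call:
move_arm(steps=[{"dx":0,"dy":-0.1,"dz":1,"spin":0},{"dx":0,"dy":0,"dz":1,"spin":0},{"dx":0,"dy":0,"dz":1,"spin":0},{"dx":0,"dy":0,"dz":1,"spin":0},{"dx":0,"dy":0,"dz":1,"spin":0},{"dx":0,"dy":0,"dz":0.8,"spin":0},{"dx":0,"dy":0,"dz":0.6,"spin":0},{"dx":0,"dy":0,"dz":0.4,"spin":0},{"dx":0,"dy":0,"dz":0,"spin":0},{"dx":0,"dy":0,"dz":0,"spin":0}])

```text
time: 15.85
ee_pos: [0.4811, -0.2791, 0.264]
eef_rot: [0.182, 0.983, -0.0, 0.0]
ft_force: [0.3, -0.2, -3.9]
width: 0.0491
grip_force: 40.0
```

```bash
python3 go.py .4815 -.278 .257
```

```text
move cm [0.   0.12 0.7 ] at [ 0.4811 -0.2791  0.264 ] t 15.85 w 0.049057102976754544 tilt [-4.e-04  1.e-04 -1.e+00] j [ 0.    0.33  0.52  1.83 -0.19  1.03  1.8 ]
```

Call:
move_arm(steps=[{"dx":0,"dy":0.1,"dz":0.3,"spin":0},{"dx":0,"dy":0,"dz":0.2,"spin":0},{"dx":0,"dy":0,"dz":0.1,"spin":0},{"dx":0,"dy":0,"dz":0,"spin":0},{"dx":0,"dy":0,"dz":0,"spin":0}])

```text
time: 16.35
ee_pos: [0.4814, -0.2781, 0.2577]
eef_rot: [0.182, 0.983, 0.0, 0.0]
ft_force: [0.4, 0.4, -4.7]
width: 0.049
grip_force: 40.0
```

Call:
move_arm(steps=[{"dx":0,"dy":0,"dz":0.1,"spin":0},{"dx":0,"dy":0,"dz":0.1,"spin":0},{"dx":0,"dy":0,"dz":0,"spin":0},{"dx":0,"dy":0,"dz":0,"spin":0}])

```text
time: 16.75
ee_pos: [0.4814, -0.2782, 0.2567]
eef_rot: [0.182, 0.983, 0.0, 0.0]
ft_force: [-4.2, 2.6, 6.6]
width: 0.0486
grip_force: 40.0
```

Contact at the expected height (0.2567 ≈ 0.2166 + 0.040). Releasing.

Call:
move_arm(steps=[{"dx":0,"dy":0,"dz":0,"spin":0},{"dx":0,"dy":0,"dz":0,"spin":0},{"dx":0,"dy":0,"dz":0,"spin":0},{"dx":0,"dy":0,"dz":0,"spin":0},{"dx":0,"dy":0,"dz":0,"spin":0},{"dx":0,"dy":0,"dz":0,"spin":0},{"dx":0,"dy":0,"dz":0,"spin":0},{"dx":0,"dy":0,"dz":0,"spin":0}], claw=8.7)

```text
time: 17.55
ee_pos: [0.4814, -0.2781, 0.2557]
eef_rot: [0.182, 0.983, 0.0, 0.0]
ft_force: [-0.4, 0.1, -0.0]
width: 0.0865
grip_force: 0.0
```

Call:
move_arm(steps=[{"dx":0,"dy":0,"dz":-1,"spin":0},{"dx":0,"dy":0,"dz":-2,"spin":0},{"dx":0,"dy":0,"dz":-3,"spin":0},{"dx":0,"dy":0,"dz":-3,"spin":0},{"dx":0,"dy":0,"dz":-2,"spin":0},{"dx":0,"dy":0,"dz":0,"spin":0},{"dx":0,"dy":0,"dz":0,"spin":0},{"dx":0,"dy":0,"dz":0,"spin":0}])

```text
time: 18.35
ee_pos: [0.4811, -0.2779, 0.3649]
eef_rot: [0.182, 0.983, 0.0, -0.001]
ft_force: [-0.2, 0.2, -0.8]
width: 0.0871
grip_force: 0.0
```

Run:
```python
from h import *
from bench import imaging
o=[]
for n,(v,u) in(('side',(20,310)),('top',(200,380))):
    c=imaging.camera(n)
    o.append(c['img'][v:v+150,u:u+150,::-1])
cv2.imwrite('pics/m8.png',cv2.resize(np.hstack(o),None,fx=2.6,fy=2.6))
```

```text
(no output)
```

View pics/m8.png

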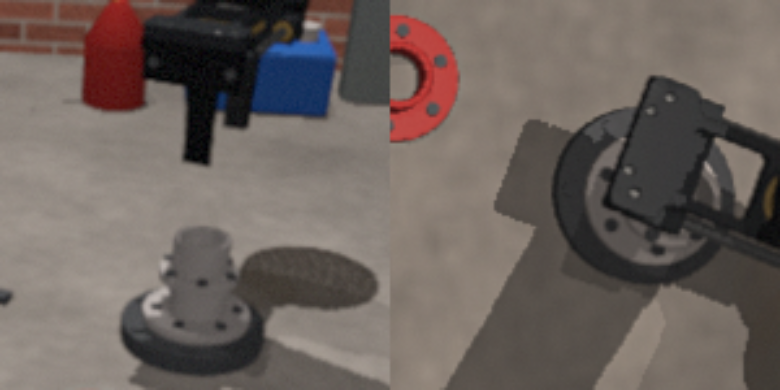

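Both hubs are stacked upright: narrow boss top at crop (203,240), squarely over the broad hub at (200,310), with the gripper clear above. Handing in.

```bash
python3 -c "
from bench import job;print(job.close_job())"
```

```text
the job is handed in; nothing more can be done
None
```

Both hubs are stacked flange down on the spigot, broad then narrow, and released, with the gripper clear and the sleeve never approached; the job was handed in at about 18.5 s, and no verdict was returned.

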